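# Find the unlocked cover of the bench power box and open it

## Robot

A 7-joint arm with a two-finger parallel gripper is mounted at the origin on a cart in front of the work surface, level with it; the furniture and walls round the work are solid. World frame = base frame: x ahead of the robot, y to its left, z up, the work surface at z = 0. Lengths are in m, angles in rad, forces in N, time in s.
With the tool pointing down it reaches from about 0.35 to 0.9 m from the base axis. Payload 8.1 kg.
Tool frame: the origin (TCP) lies midway between the tips of the shut fingers; the grasp point (between the pads) lies behind it (env.grip_point_offset is the z of the grasp point in the tool frame, in m); z points along the fingers, y is the line along which they close (so a half turn about z gives the same grasp; the last joint's range is limited). The gripper opens to 85 mm and grips with 20 to 120 N. Pads are 22 mm wide; open, the fingers measure 114 mm over their backs; the gripper's body (76 mm by 85 mm) begins 54 mm behind the grasp point. The pads swing forward as they close: fully open they stand 13 mm farther back than shut.
Start: joints at [-1.448, 0.434, 0.025, 1.573, -0.012, 1.134, -0.075], TCP at [0.14, 0.609, 0.231] pointing down, gripper open.
Joint ranges: [-2.62, 2.62], [-0.44, 2.09], [-1.27, 1.32], [0.08, 2.57], [-1.32, 4.46], [0.12, 2], [-2.74, 2.74]. Speed limits (rad/s): [2.22, 2.22, 3.01, 3.01, 3.14, 3.14, 3.14].

## Interface

Orientations are given as a 3x3 rotation matrix whose columns are the frame's x, y, z axes.
In Python, from bench import env gives the robot as it stands.
- The arm moves only by the tool move_arm, never from a script. Its argument "commands" is a list of rows, each a list of 3 entries, a list of its own where there are three numbers: the turn, a rotation vector about the tool's x, y, z in rad, then the shift along the tool's x, y, z in m, then the opening, from 0 (shut) to 1 (fully open). A call has 1 to 20 rows; each row is the pose to reach, as a shift and turn from the pose commanded when the call began, along the tool's axes at that moment; what a row does not reach only later rows make up. A row lasts 1/8 s, in which the tool goes at most 62.5 mm and 10.7 degrees, less where a joint would pass 70% of its speed; a pose out of reach is approached as far as the arm can. A call with a gripper value outside its range is refused whole. The fingers move at their own pace and stop on an object; "newtons" is the grip in N (left out, the last holds). Time passes only in rows, so rows that repeat a pose let the fingers close. It gives the time, the measured TCP pose, the force, the opening and the grip force at its end, in the units of the state.
- env.get_obs(): the state, without advancing time (a new reading comes with each control period).
- env.camera(name): name is "scene" or "top"; returns (picture, depth): 420x560x3 uint8, red, green, blue; 420x560 float32, m along the optical axis (not along the pixel's ray), 0 where there is no reading.
- env.camera_info(name): a dict with "mtx" (3x3 intrinsics, pixels), "D" ([k1, k2, p1, p2, k3] as OpenCV has them; the pictures are not rectified), "R" (3x3) and "t" (3): a world point X has camera coordinates R X + t. Camera axes: x right, y down, z forward; pixel columns grow to the right and rows downward; lengths in m; the calibration is good to about 2 mm. A picture is of the moment at which its call begins. camera_info takes no time and is no camera call.
- env.close_job(): hands the job in; it is judged then, once.
The state is a dict: "time": time; "joint_positions": joint angles; "joint_velocities": joint speeds; "effort": joint torques, N m; "position": TCP position; "tcp_rot": TCP orientation; "ft_force": force on the tool from outside, world axes, zero at the start; "wrist_torque": the same for the moment, N m; "finger_gap": opening from 0.0 (shut) to 1.0 (fully open); "grip_force": force on a finger pad.
Only numpy, scipy, OpenCV 4.12 (cv2) and the standard library are available. Lean on these libraries where they do the work, as an engineer would, in place of code of your own. Each camera call takes 0.05 s, during which the arm holds its last target. There are 200 camera calls.

## Task

Three of the four identical tip-up covers on the bench power box are locked and one is not, and they look the same: press lightly with the fingertips on the ribbed tails until you find the cover that rocks. Press its tail down so that its front tips up, then push the raised front back until the cover stands fully open, upright against its stop, so that the socket below can be used, and move clear. Do not force a locked cover, do not pinch a cover between the fingers, and leave the loose things round the box where they are.

Things in the scene. Friction and masses are not known exactly. Their poses are not given: they have to be found in the camera images.
- power_box: Grey steel power box, fixed to the bench: 150 mm deep (its x), 428 mm wide (its y), 75 mm high; origin at the centre of its underside, z up, front to its -x (towards the robot). Screw lugs stand out 26 mm at each end. Four bays, 102 mm apart, 67 mm deep inside (socket outlet below the front), each shut by a bare steel cover flush with the top: a, b, c, d from its +y end (left) to its -y end.
- cover_a (a joint): Tilt of cover a (the leftmost), rad: 0 shut, growing as the tail goes down and the front rises; stop at 1.65, just past upright. All covers are alike, 118 x 90 x 5 mm, on a level pivot along the box's y, 68 mm behind the front edge. The stiff hinge stays where it is left. Pressed on the pad, an unlocked cover turns at 3 to 6 N, a locked one gives less than 3 mm.
- cover_a_tail (a point): Where to press cover a: centre of the black ribbed pad (34 x 70 mm) on top of its tail, 30 mm behind the pivot line and 20 mm from the tail's edge; 75 mm above the bench when shut. It turns with the cover: x runs from front to tail along the cover, y to the box's left, z out of its top face. 2 mm gap round the cover.
- cover_a_front (a point): Middle of the front edge of cover a, at its top face, 68 mm ahead of the pivot line (towards the robot). It turns with the cover and rises as the cover tips up; same axes as the tail point.
- cover_b (a joint): Tilt of cover b (second from the left), rad: 0 shut, growing as the tail goes down and the front rises; stop at 1.65, just past upright. All covers are alike, 118 x 90 x 5 mm, on a level pivot along the box's y, 68 mm behind the front edge. The stiff hinge stays where it is left. Pressed on the pad, an unlocked cover turns at 3 to 6 N, a locked one gives less than 3 mm.
- cover_b_tail (a point): Where to press cover b: centre of the black ribbed pad (34 x 70 mm) on top of its tail, 30 mm behind the pivot line and 20 mm from the tail's edge; 75 mm above the bench when shut. It turns with the cover: x runs from front to tail along the cover, y to the box's left, z out of its top face. 2 mm gap round the cover.
- cover_b_front (a point): Middle of the front edge of cover b, at its top face, 68 mm ahead of the pivot line (towards the robot). It turns with the cover and rises as the cover tips up; same axes as the tail point.
- cover_c (a joint): Tilt of cover c (third from the left), rad: 0 shut, growing as the tail goes down and the front rises; stop at 1.65, just past upright. All covers are alike, 118 x 90 x 5 mm, on a level pivot along the box's y, 68 mm behind the front edge. The stiff hinge stays where it is left. Pressed on the pad, an unlocked cover turns at 3 to 6 N, a locked one gives less than 3 mm.
- cover_c_tail (a point): Where to press cover c: centre of the black ribbed pad (34 x 70 mm) on top of its tail, 30 mm behind the pivot line and 20 mm from the tail's edge; 75 mm above the bench when shut. It turns with the cover: x runs from front to tail along the cover, y to the box's left, z out of its top face. 2 mm gap round the cover.
- cover_c_front (a point): Middle of the front edge of cover c, at its top face, 68 mm ahead of the pivot line (towards the robot). It turns with the cover and rises as the cover tips up; same axes as the tail point.
- cover_d (a joint): Tilt of cover d (the rightmost), rad: 0 shut, growing as the tail goes down and the front rises; stop at 1.65, just past upright. All covers are alike, 118 x 90 x 5 mm, on a level pivot along the box's y, 68 mm behind the front edge. The stiff hinge stays where it is left. Pressed on the pad, an unlocked cover turns at 3 to 6 N, a locked one gives less than 3 mm.
- cover_d_tail (a point): Where to press cover d: centre of the black ribbed pad (34 x 70 mm) on top of its tail, 30 mm behind the pivot line and 20 mm from the tail's edge; 75 mm above the bench when shut. It turns with the cover: x runs from front to tail along the cover, y to the box's left, z out of its top face. 2 mm gap round the cover.
- cover_d_front (a point): Middle of the front edge of cover d, at its top face, 68 mm ahead of the pivot line (towards the robot). It turns with the cover and rises as the cover tips up; same axes as the tail point.
- pipe_nipple: Bystander: grey threaded pipe nipple, 34 mm across, 58 mm high, standing loose on the bench in front of the box; origin at the centre of its foot.
- paste_tin: Bystander: round blue paste tin with a pale lid, 69 mm across, 54 mm high, standing loose on the bench at the left end of the box; origin under its centre.
- brass_union: Bystander: brass pipe union, 28 x 32 mm, 34 mm high, standing loose on the bench at the right end of the box; origin at the centre of its foot.

How it is judged:
By the outcome, as a careful person would: the job done as asked, in the order asked, and still so for the second after the job is handed in, with the robot touching nothing.
It also fails if it takes over 51 s, if anything falls off the work surface, if the arm or the gripper's body presses on something with over 40 N, if the wrist force passes 120 N, or if a joint passes its speed limit or range.

## Working session

There is one attempt and no reset: what is moved stays moved. The work goes in short steps, Python scripts to look and compute and a tool call to move; the robot and the scene stay as the last step left them, time stands still between calls to the robot, and variables do not carry over. Pictures are saved under pics/ and viewed, at most 10 in all, crops included, and the job is handed in when it is done.

Besides the shell and the picture viewer there is one more tool, called after ">>>" as name(argument=value, ...), one argument or row to a line, values as JSON. move_arm: Moves the arm, as the interface text tells. Its arguments: {"type":"object","properties":{"commands":{"type":"array"},"newtons":{"type":"number"}},"required":["commands"]}

```bash
mkdir -p pics; python3 - <<'E'
from bench import env
import cv2,numpy as np
o=env.get_obs();print(o['time'],o['position'],o['tcp_rot'],o['ft_force'],o['finger_gap'],env.grip_point_offset)
for n in('scene','top'):
    p,d=env.camera(n);np.savez(f'{n}.npz',p=p,d=d,**env.camera_info(n));cv2.imwrite(f'pics/{n}0.png',p[:,:,::-1])
    i=env.camera_info(n);print(n,-np.array(i['R']).T@i['t'],i['mtx'][0][0],i['D'],i['R'])
E
```

```text
0.0 [0.13989125 0.60862816 0.23053154] [[-9.74597837e-01  2.23962101e-01 -1.85021743e-04]
 [ 2.23962115e-01  9.74596617e-01 -1.55108768e-03]
 [-1.67063291e-04 -1.55312456e-03 -9.99998780e-01]] [ 0.60981032 -0.20574117 -0.38680991] 0.9988045386030671 -0.0187
scene [-0.03388598 -0.83738284  0.72688022] 471.72709012368546 [-0.00691355  0.          0.          0.          0.        ] [[ 0.84801755 -0.52996485  0.00186869]
 [-0.28004389 -0.45109719 -0.84739999]
 [ 0.44993517  0.71808675 -0.53095175]]
top [0.40401333 0.04621311 1.20938773] 386.3359535818858 [-0.01892665  0.          0.          0.          0.        ] [[-9.68277230e-03 -9.99953083e-01 -2.75035485e-04]
 [-9.94033736e-01  9.65533652e-03 -1.08644862e-01]
 [ 1.08642421e-01 -7.78588914e-04 -9.94080589e-01]]
```

View pics/top0.png

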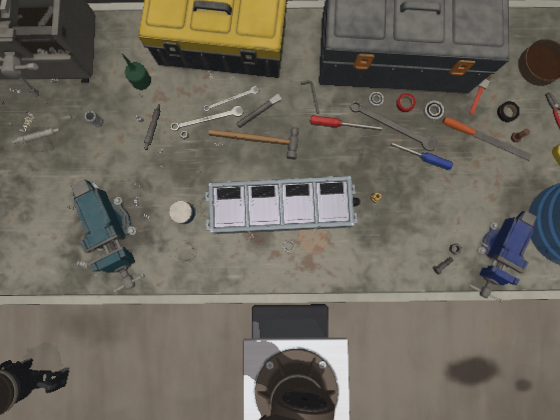

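View pics/scene0.png

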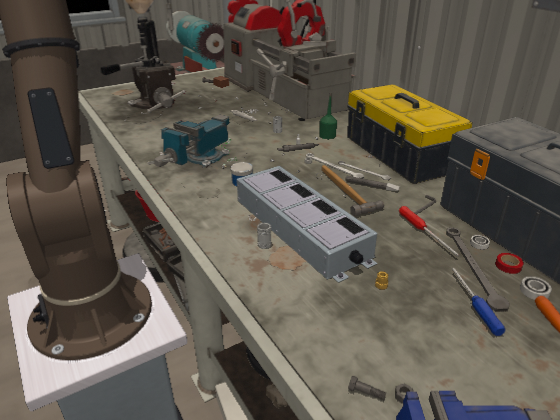

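The top view shows the box at about (208–355, 180–232), with black pads near (228,192), (263,191), (298,189) and (333,187). The tin is at (181,212) and the union at (376,197). The scene view shows the nipple in front of the box near (264,235).

```bash
cat > h.py <<'E'
import numpy as np,cv2
def ray(i,uv,z):
    n=cv2.undistortPoints(np.array([[uv]],float),np.array(i['mtx']),np.array(i['D']))[0,0]
    R=np.array(i['R']);c=-R.T@i['t'];d=R.T@np.r_[n,1];return c+d*(z-c[2])/d[2]
E
python3 - <<'E'
from h import *
P={}
for n,box in(('top',(175,205,205,360)),('scene',(155,245,240,385))):
    s=np.load(n+'.npz');p=s['p'];g=p.max(2)
    m=(g<70).astype(np.uint8);r0,r1,c0,c1=box
    k=np.zeros_like(m);k[r0:r1,c0:c1]=m[r0:r1,c0:c1]
    N,_,st,ce=cv2.connectedComponentsWithStats(k)
    L=[]
    for j in range(1,N):
        if st[j,4]>60:
            # box corners centre
            cc=cv2.minAreaRect(np.argwhere(_==j)[:,::-1].astype(np.float32))
            w=ray(s,ce[j],.075);print(n,st[j],ce[j].round(1),w.round(4));
    
s=np.load('top.npz')
# nipple/tin/union from scene depth points
s=np.load('scene.npz');d=s['d']
def pt(u,v):
    return None
for nm,uv,z in(('nipple top',(264,226),.058),('tin top',(242,167),.054),('union top',(382,275),.034)):
    print(nm,ray(s,uv,z).round(3))
p=np.load('top.npz')['p'];c=cv2.resize(p[160:260,160:400],None,fx=3.3,fy=3.3,interpolation=cv2.INTER_CUBIC);cv2.imwrite('pics/tc.png',c[:,:,::-1])
E
```

```text
top [320 181  23  13 232] [331.2 187.7] [ 0.6002 -0.1102  0.075 ]
top [252 185  22  12 228] [262.6 191.1] [0.5921 0.0938 0.075 ]
top [286 184  23  12 229] [296.7 189.6] [ 0.5955 -0.0073  0.075 ]
top [217 186  23  13 238] [228.3 192.7] [0.5884 0.1958 0.075 ]
scene [372 155  13   9  64] [380.  157.6] [0.9177 0.1341 0.075 ]
scene [270 170  22  12 126] [280.5 175.8] [0.592  0.1958 0.075 ]
scene [346 179  39  11 157] [364.7 183.6] [0.7696 0.0311 0.075 ]
scene [290 184  22  14 147] [301.  190.5] [0.5955 0.0936 0.075 ]
scene [312 200  25  15 175] [323.9 206.8] [ 0.5997 -0.0081  0.075 ]
scene [351 205  33  13 182] [365.6 211.3] [ 0.6779 -0.0822  0.075 ]
scene [337 217  27  17 210] [349.7 225.1] [ 0.6039 -0.11    0.075 ]
nipple top [0.436 0.019 0.058]
tin top [0.541 0.341 0.054]
union top [ 0.581 -0.259  0.034]
```

View pics/tc.png

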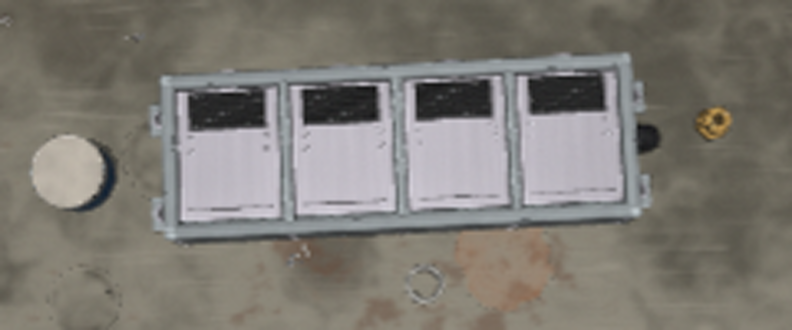

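>>> move_arm(
  commands=[
    [[0,0,-0.265],[-0.531,-0.301,0.05],0],
    [[0,0,-0.265],[-0.531,-0.301,0.05],0],
    [[0,0,-0.265],[-0.531,-0.301,0.05],0],
    [[0,0,-0.265],[-0.531,-0.301,0.05],0],
    [[0,0,-0.265],[-0.531,-0.301,0.05],0],
    [[0,0,-0.265],[-0.531,-0.301,0.05],0],
    [[0,0,-0.265],[-0.531,-0.301,0.05],0],
    [[0,0,-0.265],[-0.531,-0.301,0.05],0],
    [[0,0,-0.265],[-0.531,-0.301,0.05],0],
    [[0,0,-0.265],[-0.531,-0.301,0.11],0],
    [[0,0,-0.265],[-0.531,-0.301,0.11],0],
    [[0,0,-0.265],[-0.531,-0.301,0.12],0],
    [[0,0,-0.265],[-0.531,-0.301,0.13],0],
    [[0,0,-0.265],[-0.531,-0.301,0.13],0],
  ],
)

```text
time: 1.85
position: [0.5891, 0.1985, 0.1013]
tcp_rot: [[-0.999, -0.041, -0.001], [-0.041, 0.999, 0.001], [0.001, 0.001, -1.0]]
ft_force: [-0.0, 0.1, -0.5]
finger_gap: -0.003
grip_force: 0.0
```

>>> move_arm(
  commands=[
    [[0,0,0],[0,-0.002,0.012],0],
    [[0,0,0],[0,-0.002,0.022],0],
    [[0,0,0],[0,-0.002,0.025],0],
    [[0,0,0],[0,-0.002,0.027],0],
    [[0,0,0],[0,-0.002,0.028],0],
    [[0,0,0],[0,-0.002,0.028],0],
  ],
)

```text
time: 2.6
position: [0.5898, 0.1948, 0.0743]
tcp_rot: [[-0.999, -0.039, -0.0], [-0.039, 0.999, 0.0], [0.0, 0.0, -1.0]]
ft_force: [-5.3, -1.8, 10.8]
finger_gap: -0.0
grip_force: 5.2
```

>>> move_arm(
  commands=[
    [[0,0,0],[0,0,-0.015],0],
    [[0,0,0],[0,-0.05,-0.018],0],
    [[0,0,0],[0,-0.101,-0.018],0],
    [[0,0,0],[0,-0.101,-0.012],0],
    [[0,0,0],[0,-0.101,-0.006],0],
    [[0,0,0],[0,-0.101,-0.003],0],
    [[0,0,0],[0,-0.101,-0.001],0],
    [[0,0,0],[0,-0.101,0],0],
    [[0,0,0],[0,-0.101,0],0],
  ],
)

```text
time: 3.72
position: [0.5942, 0.0945, 0.0734]
tcp_rot: [[-0.999, -0.04, 0.0], [-0.04, 0.999, 0.0], [-0.0, 0.0, -1.0]]
ft_force: [0.1, 0.8, 0.9]
finger_gap: 0.004
grip_force: 0.6
```

>>> move_arm(
  commands=[
    [[0,0,0],[0,0,0.001],0],
    [[0,0,0],[0,0,0.002],0],
    [[0,0,0],[0,0,0.002],0],
  ],
)

```text
time: 4.1
position: [0.5943, 0.0941, 0.0714]
tcp_rot: [[-0.999, -0.039, 0.0], [-0.039, 0.999, 0.0], [-0.0, 0.0, -1.0]]
ft_force: [1.1, 2.6, 1.6]
finger_gap: 0.002
grip_force: 1.2
```

>>> move_arm(
  commands=[
    [[0,0,0],[0,0,0.001],0],
    [[0,0,0],[0,0,0.002],0],
    [[0,0,0],[0,0,0.002],0],
  ],
)

```text
time: 4.47
position: [0.5941, 0.0938, 0.0692]
tcp_rot: [[-0.999, -0.039, 0.0], [-0.039, 0.999, -0.0], [0.0, -0.0, -1.0]]
ft_force: [0.6, 2.8, 1.7]
finger_gap: 0.003
grip_force: 1.0
```

>>> move_arm(
  commands=[
    [[0,0,0],[0,0,0.002],0],
    [[0,0,0],[0,0,0.004],0],
    [[0,0,0],[0,0,0.005],0],
    [[0,0,0],[0,0,0.005],0],
  ],
)

```text
time: 4.97
position: [0.5939, 0.0935, 0.064]
tcp_rot: [[-0.999, -0.039, -0.0], [-0.039, 0.999, -0.0], [0.0, -0.0, -1.0]]
ft_force: [-0.5, 0.3, 0.2]
finger_gap: 0.002
grip_force: 0.4
```

```bash
python3 - <<'E'
from bench import env
import cv2
p,d=env.camera('scene');c=cv2.resize(p[120:290,210:420],None,fx=3.5,fy=3.5,interpolation=cv2.INTER_CUBIC);cv2.imwrite('pics/s1.png',c[:,:,::-1])
E
```

```text
(no output)
```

View pics/s1.png

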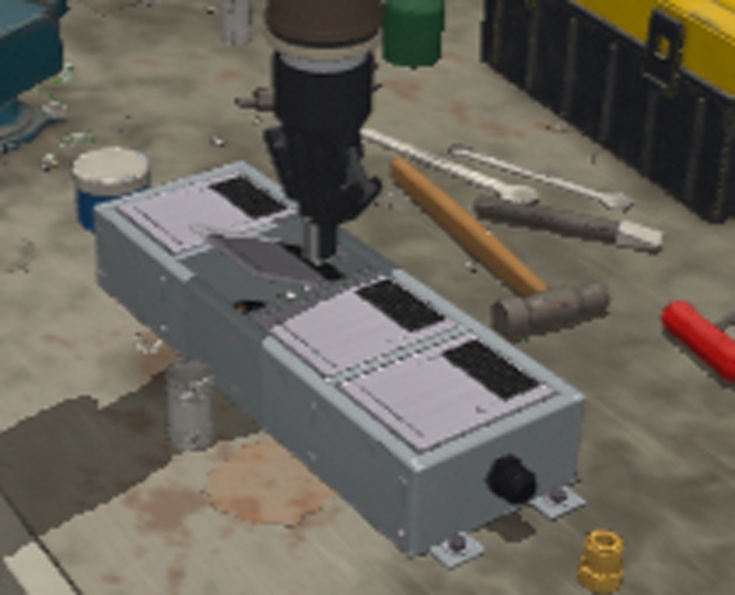

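The crop shows cover b rocking: its front edge has risen (crop about (205,235)–(270,280)), with the fingers on its tail at (325,260). I'll press it further.

>>> move_arm(
  commands=[
    [[0,0,0],[0,0,0.003],0],
    [[0,0,0],[0,0,0.006],0],
    [[0,0,0],[0,0,0.009],0],
    [[0,0,0],[0,0,0.012],0],
    [[0,0,0],[0,0,0.014],0],
    [[0,0,0],[0,0,0.014],0],
  ],
)

```text
time: 5.78
position: [0.594, 0.094, 0.05]
tcp_rot: [[-0.999, -0.039, -0.0], [-0.039, 0.999, -0.0], [0.0, -0.0, -1.0]]
ft_force: [1.6, 0.2, 0.1]
finger_gap: -0.004
grip_force: 0.4
```

```bash
python3 - <<'E'
from bench import env
import cv2
p,d=env.camera('scene');c=cv2.resize(p[120:290,210:420],None,fx=3.5,fy=3.5,interpolation=cv2.INTER_CUBIC);cv2.imwrite('pics/s2.png',c[:,:,::-1])
E
```

```text
(no output)
```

View pics/s2.png

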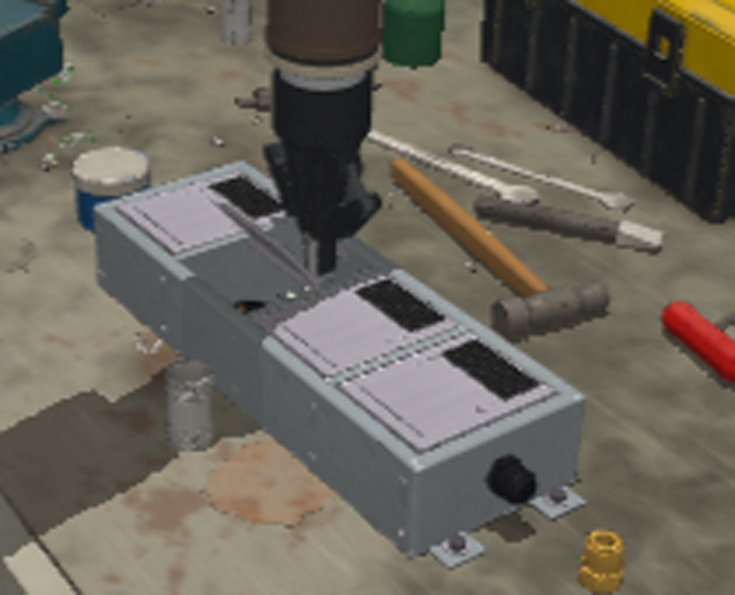

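Cover b now tilts up by roughly 45°, with its front edge at crop (215,195). I'll lift off and go round in front of it.

>>> move_arm(
  commands=[
    [[0,0,0],[0,0,-0.03],0],
    [[0,0,0],[0,0,-0.08],0],
    [[0,0,0],[0,0,-0.135],0],
    [[0,0,0],[0.05,0,-0.14],0],
    [[0,0,0],[0.1,0,-0.14],0],
    [[0,0,0],[0.13,0,-0.14],0],
    [[0,0,0],[0.13,0,-0.14],0],
  ],
)

```text
time: 6.7
position: [0.4618, 0.0887, 0.1903]
tcp_rot: [[-0.999, -0.04, -0.002], [-0.04, 0.999, 0.0], [0.002, 0.0, -1.0]]
ft_force: [0.2, 0.6, 0.1]
finger_gap: 0.001
grip_force: 0.0
```

```bash
python3 - <<'E'
from bench import env
from h import *
o=env.get_obs();print(o['position'],o['ft_force'])
p,d=env.camera('scene');i=env.camera_info('scene')
v,u=np.mgrid[140:240,230:360];n=cv2.undistortPoints(np.stack([u.ravel(),v.ravel()],1).astype(float)[:,None],np.array(i['mtx']),np.array(i['D']))[:,0]
z=d[v,u].ravel();X=(np.c_[n,np.ones(len(n))]*z[:,None]-np.array(i['t']))@np.array(i['R'])
e=np.array([.9992,.039]);f=np.array([-.039,.9992]);q=X[:,:2]-[.564,.0928]
bx=q@e;by=q@f
m=(abs(by)<.046)&(X[:,2]>.08)&(bx>-.08)&(bx<.03)&(z>0)
for a,b in sorted(zip(bx[m],X[m,2]))[::max(1,m.sum()//25)]:print(round(a,3),round(b,3),end=' | ')
c=cv2.resize(p[100:270,210:420],None,fx=3.5,fy=3.5,interpolation=cv2.INTER_CUBIC);cv2.imwrite('pics/s3.png',c[:,:,::-1])
E
```

```text
[0.46180268 0.08868696 0.19031882] [0.24121203 0.58359296 0.06355026]
-0.046 0.125 | -0.045 0.124 | -0.044 0.124 | -0.044 0.124 | -0.044 0.123 | -0.043 0.126 | -0.043 0.127 | -0.042 0.127 | -0.042 0.124 | -0.042 0.127 | -0.041 0.12 | -0.041 0.12 | -0.04 0.126 | -0.037 0.115 | -0.036 0.113 | -0.032 0.109 | -0.029 0.112 | -0.028 0.107 | -0.026 0.107 | -0.023 0.104 | -0.021 0.096 | -0.019 0.093 | -0.017 0.09 | -0.014 0.086 | -0.011 0.089 | -0.01 0.084 |
```

View pics/s3.png

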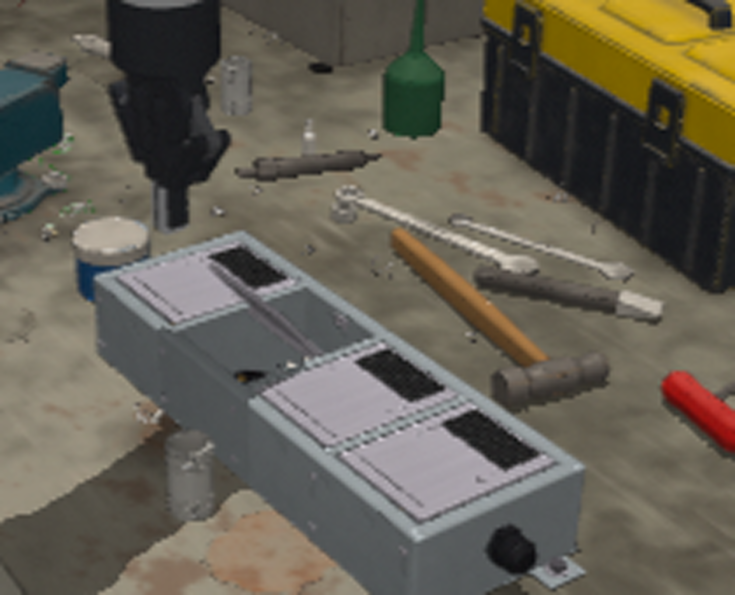

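Cover b is at about 0.85 rad, with its front edge at (0.519, z 0.126). The fingers are ahead of it and clear.

>>> move_arm(
  commands=[
    [[0,0,0],[0,0,0.04],0],
    [[0,0,0],[0,0,0.075],0],
    [[0,0,0],[-0.02,0,0.075],0],
    [[0,0,0],[-0.035,0,0.075],0],
    [[0,0,0],[-0.041,0,0.075],0],
    [[0,0,0],[-0.047,0,0.075],0],
    [[0,0,0],[-0.053,0,0.075],0],
    [[0,0,0],[-0.059,0,0.075],0],
    [[0,0,0],[-0.065,0,0.075],0],
    [[0,0,0],[-0.071,0,0.075],0],
    [[0,0,0],[-0.076,0,0.075],0],
    [[0,0,0],[-0.08,0,0.075],0],
    [[0,0,0],[-0.08,0,0.075],0],
  ],
)

```text
time: 8.38
position: [0.5446, 0.092, 0.1153]
tcp_rot: [[-0.999, -0.039, 0.001], [-0.039, 0.999, 0.0], [-0.001, 0.0, -1.0]]
ft_force: [-0.3, -0.3, 0.1]
finger_gap: 0.004
grip_force: 0.0
```

```bash
cat > t.py <<'E'
from bench import env
from h import *
import sys
o=env.get_obs();print(o['time'],o['position'],o['ft_force'])
p,d=env.camera('scene');i=env.camera_info('scene')
v,u=np.mgrid[130:240,230:360];n=cv2.undistortPoints(np.stack([u.ravel(),v.ravel()],1).astype(float)[:,None],np.array(i['mtx']),np.array(i['D']))[:,0]
z=d[v,u].ravel();X=(np.c_[n,np.ones(len(n))]*z[:,None]-np.array(i['t']))@np.array(i['R'])
e=np.array([.9992,.039]);f=np.array([-.039,.9992]);q=X[:,:2]-[.564,.0928]
bx=q@e;by=q@f
m=(abs(by)<.047)&(X[:,2]>.08)&(X[:,2]<.15)&(bx>-.08)&(bx<.03)&(z>0)
for y,a,b in sorted(zip(by[m],bx[m],X[m,2]))[::max(1,m.sum()//25)]:print(round(y,3),round(a,3),round(b,3),end=' | ')
c=cv2.resize(p[100:270,210:420],None,fx=3.5,fy=3.5,interpolation=cv2.INTER_CUBIC);cv2.imwrite(sys.argv[1],c[:,:,::-1])
E
python3 t.py pics/s4.png
```

```text
8.375 [0.54458509 0.09198126 0.11527701] [-0.29915533 -0.33926662  0.07021518]
-0.047 -0.006 0.132 | -0.045 -0.001 0.109 | -0.043 -0.003 0.084 | -0.042 -0.005 0.099 | -0.038 -0.005 0.088 | -0.035 -0.004 0.123 | -0.032 -0.005 0.143 | -0.028 -0.005 0.123 | -0.025 -0.003 0.093 | -0.023 -0.005 0.12 | -0.017 -0.004 0.084 | -0.015 -0.016 0.132 | -0.014 -0.005 0.119 | -0.012 -0.008 0.143 | -0.011 -0.026 0.142 | -0.009 -0.024 0.123 | -0.008 -0.007 0.129 | -0.006 -0.006 0.122 | -0.004 -0.027 0.143 | -0.003 -0.004 0.098 | -0.0 -0.005 0.104 | 0.003 -0.003 0.086 | 0.007 -0.029 0.123 | 0.014 -0.005 0.088 | 0.026 -0.004 0.094 | 0.043 -0.002 0.082 |
```

View pics/s4.png

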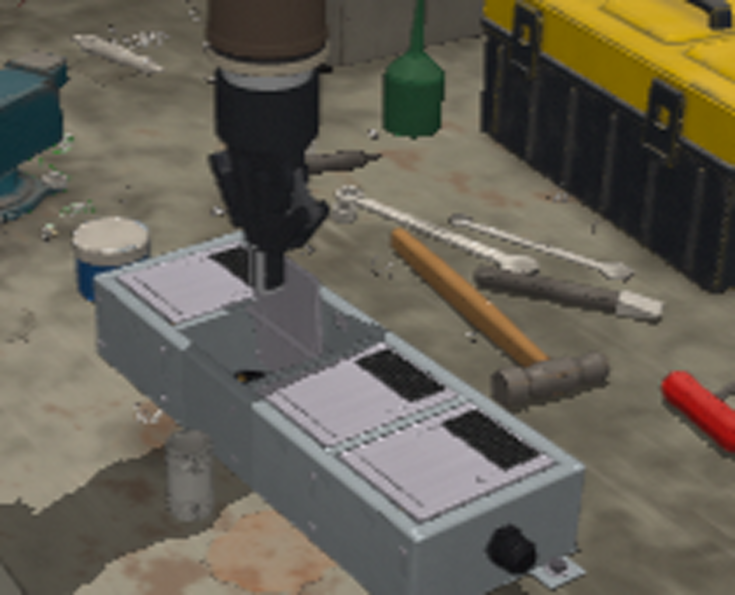

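The cover stands roughly upright (crop about (255–325, 260–360)), with the fingers touching its underside. I'll push on gently to the stop.

>>> move_arm(
  commands=[
    [[0,0,0],[-0.002,0,0],0],
    [[0,0,0],[-0.004,0,0],0],
    [[0,0,0],[-0.005,0,0],0],
    [[0,0,0],[-0.005,0,0],0],
  ],
)

```text
time: 8.93
position: [0.5493, 0.0922, 0.1153]
tcp_rot: [[-0.999, -0.039, 0.0], [-0.039, 0.999, 0.0], [-0.0, 0.0, -1.0]]
ft_force: [1.0, -0.6, 0.3]
finger_gap: 0.0
grip_force: 0.0
```

>>> move_arm(
  commands=[
    [[0,0,0],[-0.001,0,0],0],
    [[0,0,0],[-0.002,0,0],0],
    [[0,0,0],[-0.002,0,0],0],
  ],
)

```text
time: 9.3
position: [0.5512, 0.0923, 0.1153]
tcp_rot: [[-0.999, -0.039, 0.0], [-0.039, 0.999, 0.0], [-0.0, 0.0, -1.0]]
ft_force: [-0.7, -0.1, 0.8]
finger_gap: -0.001
grip_force: 0.4
```

>>> move_arm(
  commands=[
    [[0,0,0],[-0.001,0,0],0],
    [[0,0,0],[-0.002,0,0],0],
    [[0,0,0],[-0.002,0,0],0],
  ],
)

```text
time: 9.68
position: [0.5533, 0.0923, 0.1153]
tcp_rot: [[-0.999, -0.039, 0.0], [-0.039, 0.999, 0.0], [-0.0, 0.0, -1.0]]
ft_force: [-1.5, 0.1, 0.7]
finger_gap: -0.001
grip_force: 0.4
```

>>> move_arm(
  commands=[
    [[0,0,0],[-0.001,0,0],0],
    [[0,0,0],[-0.002,0,0],0],
    [[0,0,0],[-0.002,0,0],0],
  ],
)

```text
time: 10.05
position: [0.5541, 0.0924, 0.1152]
tcp_rot: [[-0.999, -0.039, -0.002], [-0.039, 0.999, -0.0], [0.002, -0.0, -1.0]]
ft_force: [-5.1, 0.2, 4.4]
finger_gap: -0.002
grip_force: 3.1
```

```bash
python3 t.py pics/s5.png
```

```text
10.05 [0.55407694 0.09240756 0.11521655] [-5.11180408  0.21194775  4.42599115]
-0.047 -0.003 0.107 | -0.045 -0.001 0.096 | -0.043 0.0 0.113 | -0.041 0.001 0.136 | -0.037 0.001 0.119 | -0.035 0.006 0.123 | -0.031 -0.001 0.09 | -0.029 0.003 0.133 | -0.026 0.002 0.138 | -0.022 0.002 0.118 | -0.019 0.001 0.116 | -0.016 0.003 0.109 | -0.014 -0.015 0.128 | -0.012 -0.007 0.137 | -0.012 -0.01 0.138 | -0.01 0.004 0.142 | -0.008 0.002 0.127 | -0.007 0.0 0.108 | -0.005 -0.002 0.087 | -0.003 -0.001 0.11 | -0.001 -0.002 0.094 | 0.002 -0.0 0.089 | 0.007 -0.02 0.127 | 0.01 -0.002 0.095 | 0.021 -0.001 0.086 | 0.032 0.0 0.097 | 0.042 0.001 0.085 |
```

>>> move_arm(
  commands=[
    [[0,0,0],[-0.001,0,0],0],
    [[0,0,0],[-0.001,0,0],0],
    [[0,0,0],[-0.001,0,0],0],
  ],
)

```text
time: 10.48
position: [0.5542, 0.0924, 0.1152]
tcp_rot: [[-0.999, -0.039, -0.004], [-0.039, 0.999, -0.0], [0.004, -0.0, -1.0]]
ft_force: [-8.8, -0.5, 7.8]
finger_gap: 0.0
grip_force: 4.9
```

It's firmly at the stop: the position no longer advances and only the force grows. I'll back off and move clear.

>>> move_arm(
  commands=[
    [[0,0,0],[0.01,0,0],0],
    [[0,0,0],[0.05,0,0],0],
    [[0,0,0],[0.09,0,-0.02],0],
    [[0,0,0],[0.1,0,-0.07],0],
    [[0,0,0],[0.1,0,-0.13],0],
    [[0,0,0],[0.1,0,-0.15],0],
    [[0,0,0],[0.1,0,-0.15],0],
  ],
)

```text
time: 11.35
position: [0.4573, 0.0888, 0.267]
tcp_rot: [[-0.999, -0.039, 0.005], [-0.039, 0.999, 0.002], [-0.005, 0.001, -1.0]]
ft_force: [0.1, -0.5, 0.3]
finger_gap: -0.0
grip_force: 0.0
```

```bash
python3 t.py pics/s6.png
```

```text
11.35 [0.45726331 0.08880518 0.26704057] [ 0.10448741 -0.49182504  0.254217  ]
-0.047 0.001 0.094 | -0.044 -0.001 0.114 | -0.042 0.001 0.088 | -0.038 0.0 0.105 | -0.036 -0.004 0.08 | -0.032 0.005 0.134 | -0.029 0.007 0.14 | -0.025 0.003 0.143 | -0.021 -0.001 0.106 | -0.017 -0.001 0.098 | -0.013 0.002 0.126 | -0.011 0.0 0.128 | -0.007 0.003 0.141 | -0.004 0.002 0.119 | -0.0 0.004 0.137 | 0.004 0.001 0.106 | 0.007 -0.0 0.123 | 0.01 -0.001 0.085 | 0.014 -0.002 0.105 | 0.018 0.007 0.141 | 0.022 0.0 0.101 | 0.026 0.003 0.129 | 0.03 -0.004 0.08 | 0.034 -0.002 0.093 | 0.037 0.001 0.097 | 0.043 0.004 0.122 |
```

View pics/s6.png

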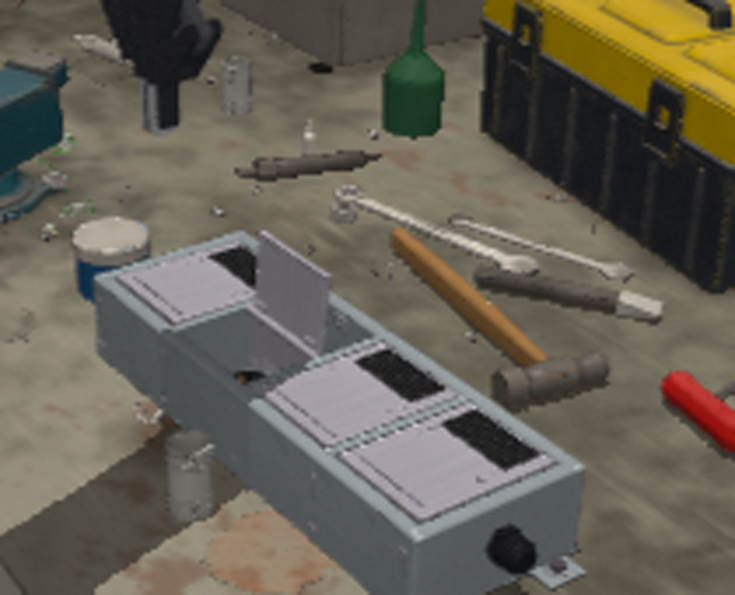

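Cover b stands upright and slightly past it (crop (260–330, 235–355)). The tin and nipple are where they were, and the gripper is well clear.

```bash
python3 -c "
from bench import env
print(env.close_job())"
```

```text
the job is handed in; nothing more can be done
None
```

Cover b was the unlocked one: I tipped it up by its tail, pushed it back until it stood upright against its stop, moved the arm clear and handed the job in at about 11 s.

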